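# Fasten the last cover stud of the blind controller

### The arm

A 6-joint arm with a two-finger parallel gripper is mounted at the origin on the work surface. World frame = base frame: x ahead of the robot, y to its left, z up, the work surface at z = 0. Lengths are in mm, angles in rad, forces in N, time in s.
With the tool pointing down it reaches from about 400 to 925 mm from the base axis. Payload 12.5 kg.
Tool frame: the origin (TCP) lies between the finger pads; the fingertips stand 19 mm ahead of it and the grasp point (between the pads) is the TCP (env.nose_length is the distance from the TCP to the fingertips, in mm); z points along the fingers, y is the line along which they close (so a half turn about z gives the same grasp; the last joint's range is limited). The gripper opens to 95 mm and grips with 3 to 60 N. Pads are 20 mm wide; open, the fingers measure 119 mm over their backs; the gripper's body (75 mm by 180 mm) begins 59 mm behind the grasp point.
Start: joints at [-1.445, 0.491, 1.559, -0, 1.092, -0.106], TCP at [143.603, -608.295, 233.661] pointing down, gripper open.
Joint ranges: [-3.1, 3.1], [-0.84, 2.19], [0.05, 2.79], [-1.13, 4.28], [0.06, 2.93], [-2.69, 2.69]. Speed limits (rad/s): [2.22, 2.22, 2.79, 3.14, 3.14, 3.14].

### API

Orientations are given as [roll, pitch, yaw] about the fixed x, y, z axes, in that order (R = Rz(yaw) Ry(pitch) Rx(roll)).
In Python, from cell import env gives the robot as it stands. The module is installed in compiled form; this text tells all that it offers.
- The arm moves only by the tool drive_tool, never from a script. Its argument "rows" is a list that holds one entry, the list of rows, each a list of 7 numbers: the shift along the tool's x, y, z scaled (see below), then the turn, a rotation vector about the tool's x, y, z scaled (see below), then the opening, from 0 (shut) to 1 (fully open). In form: [[[tx, ty, tz, ax, ay, az, jaw], ...]]. A call has 1 to 5 rows; each row shifts and turns the commanded pose from where the row before left it, along the tool's axes as they then stand; what a row does not reach is not made up. The controller multiplies each number of a shift by 250 mm and each number of a turn by 180 degrees. A row lasts 1/8 s, in which the tool goes at most 62.5 mm and 10.7 degrees, less where a joint would pass 70% of its speed; a pose out of reach is approached as far as the arm can. A call with a number of a shift or a turn outside -1 to 1 is refused whole. A call with a gripper value outside its range is refused whole. The fingers move at their own pace and stop on an object; the grip force is fixed at half the most. Time passes only in rows, so rows that do not move let the fingers close. It gives the time, the measured TCP pose, the force, the opening and the grip force at its end, in the units of the state.
- env.state(): the state, without advancing time (a new reading comes with each control period).
- env.read_camera(name): name is "side" or "top"; returns a dict with "color" (400x640x3 uint8, blue, green, red), "camera_matrix" (3x3 intrinsics, pixels), "pose" (4x4, takes a point from camera to world coordinates). Camera axes: x right, y up, looking along -z (the intrinsics and any distortion apply to the point x, -y, -z); pixel columns grow to the right and rows downward; lengths in mm; the calibration is good to about 2 mm. A picture is of the moment at which its call begins. There is no depth.
- env.job_done(): hands the job in; it is judged then, once.
Trained networks look in a picture, given as the dict that the camera call returned (one of the last four; its "shot" number tells which), for a name from the list of things; names that differ only in an ending like _2 or _b are one class to them, and where a whole thing is asked for, a point or a joint stands for the part that bears it (a point fixed in the world has none). Each returns a list of dicts, best first, with "score" (0 to 1); they miss things now and then, are a little off and sometimes report something else, mostly with a low value. They report only what shows in the picture. A call takes as long as a camera call.
- env.search_frame(name, picture): "at" ([x, y, z] in mm, in the coordinates of the camera as it stood for that picture, good to about 4 mm: the middle of the surface that is visible of it).
- env.place_of(name, picture): "at" ([x, y, z] in mm, in the coordinates of the camera as it stood for that picture, good to about 4 mm: a listed point, or the origin of a listed thing).
The state is a dict: "t": time; "joints": joint angles; "qvel": joint speeds; "tau": joint torques, N m; "eef_pos": TCP position; "tcp_rot": TCP orientation; "ft_force": force on the tool from outside, world axes, zero at the start; "moment": the same for the moment, N m; "opening": opening from 0.0 (shut) to 1.0 (fully open); "grip_force": force on a finger pad.
Only numpy, scipy, OpenCV 4.12 (cv2) and the standard library are available. Lean on these libraries where they do the work, as an engineer would, in place of code of your own. Each camera call takes 0.05 s, during which the arm holds its last target. There are 200 camera calls.

### The job

The battery of the roof-window blind controller has been changed and one of the three quarter-turn studs on its cover is still undone: its head stands proud and its slot lies crosswise. Turn that stud clockwise until its slot lies along the long side of the controller, press it down so that it drops fully home into its catch like the other two, and let go. Leave the two fastened studs as they are.

Things in the scene. Friction and masses are not known exactly. Their poses are not given: they have to be found in the camera images.
- controller: White flat case 340 x 150 x 50 mm lying on the desk; does not move. Origin: centre of underside, at desk height; x along its long side, z up. Three studs in a row along x through the middle of its top, 100 mm apart; any may be the undone one. Each has a grey collar 52 mm wide, 9 mm tall, with a black catch slot along x, and a round steel head 34 mm wide, 16 mm tall, with a black coin slot on top.
- open_stud (a point): Undone stud: centre of its head's top face, 85 mm above desk; x along its slot, z up. Grip the head's sides at any yaw. Turns lightly about z: 70 to 90 deg clockwise from above brings the slot along the case's x (stop 5 deg beyond). It cannot go down until within 12 deg of that; then a push of 3 to 6 N sends it 8 mm down (head underside 2 mm above collar) and it stays.
- fast_stud_1 (a point): A fastened stud, already home, to be left alone: centre of its head's top face, 77 mm above the desk; x along its slot, which lies along the controller's long side; z up.
- fast_stud_2 (a point): The other fastened stud, like the first: centre of its head's top face, x along its slot, z up.

How it is judged:
By the outcome, as a careful person would: the job done as asked, in the order asked, and still so for the second after the job is handed in, with the robot touching nothing.
It also fails if it takes over 29 s, if anything falls off the work surface, if the arm or the gripper's body presses on something with over 40 N, if the wrist force passes 120 N, or if a joint passes its speed limit or range.

## Working session

There is one attempt and no reset: what is moved stays moved. The work goes in short steps, Python scripts to look and compute and a tool call to move; the robot and the scene stay as the last step left them, time stands still between calls to the robot, and variables do not carry over. Pictures are saved under pics/ and viewed, at most 10 in all, crops included, and the job is handed in when it is done.

Besides the shell and the picture viewer there is one more tool, called after ">>>" in YAML: its name, and indented under it one key for each argument. drive_tool: Moves the arm, as the interface text tells. Its arguments: {"type":"object","properties":{"rows":{"type":"array","items":{"type":"array","items":{"type":"array","items":{"type":"number","minimum":-1,"maximum":1}}}}},"required":["rows"]}

```bash
mkdir -p pics; cat > h.py <<'E'
import numpy as np, cv2
from cell import env
def w(p,at): return (np.array(p["pose"])@np.r_[at,1])[:3]
def px(p,P):
    c=np.linalg.inv(np.array(p["pose"]))@np.r_[P,1]; K=np.array(p["camera_matrix"])
    u=K@np.array([c[0],-c[1],-c[2]]); return u[:2]/u[2]
def ray(p,u,z):
    K=np.array(p["camera_matrix"]);T=np.array(p["pose"]);d=np.linalg.inv(K)@np.r_[u,1];d=T[:3,:3]@(d*[1,-1,-1]);o=T[:3,3]
    return o+d*(z-o[2])/d[2]
E
python3 - <<'E'
from h import *
s=env.state();print(s)
for c in("top","side"):
    p=env.read_camera(c);cv2.imwrite(f"pics/{c}0.png",p["color"]);print(c,np.round(p["pose"],2).tolist(),{k:v for k,v in p.items() if k not in("color","pose")})
    for n in("controller","open_stud","fast_stud_1"):
        for r in env.place_of(n,p)[:3]:
            P=w(p,r["at"]);print(n,round(r["score"],2),P.round(1),px(p,P).round(1))
E
```

```text
{'t': 0.0, 'joints': array([-1.44461441e+00,  4.91541256e-01,  1.55945295e+00, -2.20500494e-05,
        1.09174247e+00, -1.05579212e-01]), 'qvel': array([-0.00071841,  0.00019957,  0.00034839,  0.00107051, -0.00028492,
       -0.00073602]), 'tau': array([ 3.32941941e-03, -6.12634492e+01, -2.58170950e+01,  6.92979922e-02,
        4.83281922e-02, -7.96732229e-05]), 'eef_pos': array([ 143.55744225, -608.04663417,  233.07191778]), 'tcp_rot': array([-3.14045295e+00, -1.01112594e-04,  2.31771249e-01]), 'ft_force': array([ 0.61422656, -0.37573931, -0.79808109]), 'moment': array([-0.0063036 ,  0.01369144,  0.01756918]), 'grip_force': 0.0, 'opening': 1.0009991640402265}
top [[0.01, 1.0, -0.09, 503.61], [-1.0, 0.0, -0.01, 49.5], [-0.01, 0.09, 1.0, 808.85], [0.0, 0.0, 0.0, 1.0]] {'camera_matrix': array([[497.2114751 ,   0.        , 312.62830784],
       [  0.        , 497.2114751 , 197.15516469],
       [  0.        ,   0.        ,   1.        ]]), 'shot': 1}
controller 0.62 [ 5.287e+02 -8.910e+01  5.000e-01] [403.8 224.9]
open_stud 0.71 [ 561.8 -179.9   83.9] [475.8 200.7]
fast_stud_1 0.95 [532.6 -85.9  81.4] [411.1 220.5]
fast_stud_1 0.84 [496.8   4.8  77.5] [348.7 244.8]
side [[-1.0, -0.04, 0.01, 577.32], [0.03, -0.76, 0.65, 630.56], [-0.02, 0.65, 0.76, 786.17], [0.0, 0.0, 0.0, 1.0]] {'camera_matrix': array([[507.33509042,   0.        , 317.47767776],
       [  0.        , 507.33509042, 200.31746391],
       [  0.        ,   0.        ,   1.        ]]), 'shot': 2}
controller 0.69 [528.4 -79.5  -5.8] [337.  188.6]
open_stud 0.8 [ 567.1 -176.9   89. ] [316.1 124. ]
fast_stud_1 0.54 [497.2   7.9  74.3] [356.8 194.1]
fast_stud_1 0.5 [532.2 -84.1  88.1] [335.4 155. ]
```

View pics/top0.png

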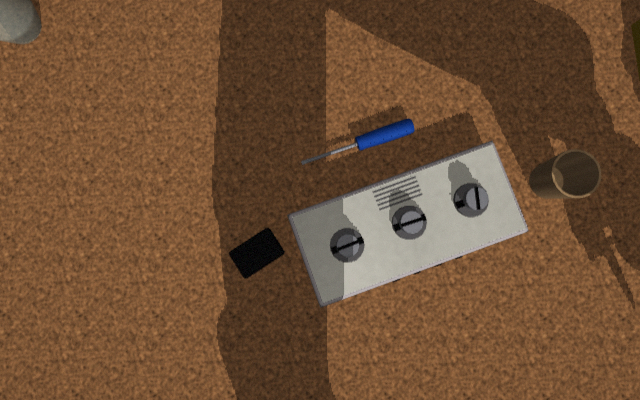

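View pics/side0.png

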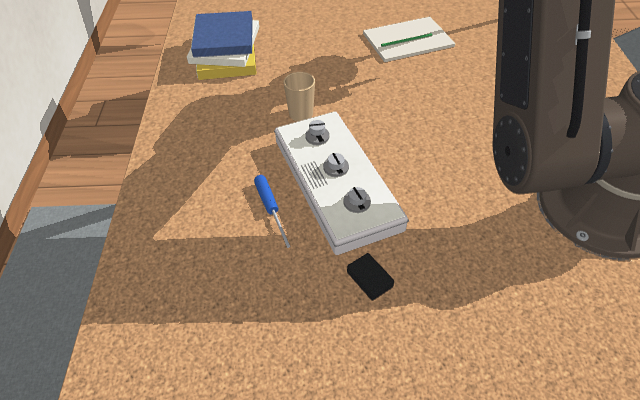

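The open stud is the one at (477,198) in the top view and (317,127) in the side view. Its slot is nearly vertical in the image, and the cup stands beyond it at (575,175).

```bash
python3 - <<'E'
from h import *
p=env.read_camera("top")
C=[ray(p,u,50) for u in [(493,142),(527,231),(322,305),(290,215)]]
for c in C: print(c.round(1))
for a,b in((0,3),(1,2)): d=C[a]-C[b];print("axis",np.degrees(np.arctan2(d[1],d[0])),np.linalg.norm(d))
print("centre",np.mean(C,0))
for u in [(476,200),(478,198)]: print(ray(p,u,85))
print("cup", ray(p,(576,174),100),ray(p,(545,180),0))
g=p["color"]
cv2.imwrite("pics/c1.png",cv2.resize(g[165:235,380:510],None,fx=6,fy=6,interpolation=cv2.INTER_CUBIC))
E
```

```text
[ 655.3 -219.1   50. ]
[ 518.7 -266.9   50. ]
[406.2  43.4  50. ]
[541.4  92.8  50. ]
axis -69.93661918396015 332.018476199234
axis -70.06907486482046 330.0665798957087
centre [530.39462612 -87.45388907  50.        ]
[ 562.68383212 -179.85875966   85.        ]
[ 565.6166295  -182.82686912   85.        ]
cup [ 599.30037051 -318.27095735  100.        ] [ 602.77150279 -319.55099564    0.        ]
```

View pics/c1.png

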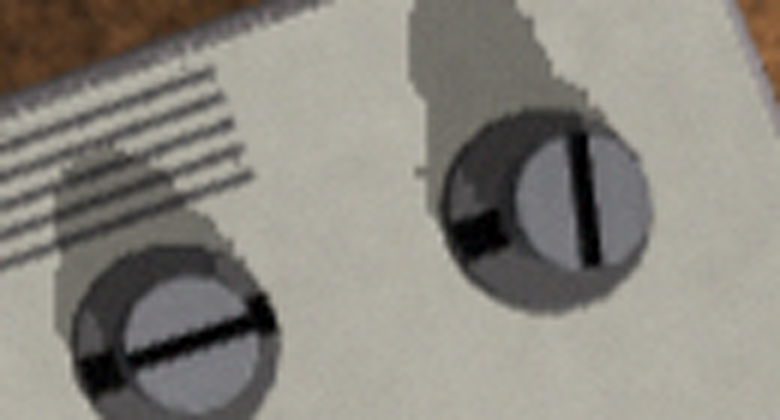

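>>> drive_tool:
  rows:
    - [[0.17,-0.106,0,0,0,0,1],[0.17,-0.106,0,0,0,0,1],[0.17,-0.106,0,0,0,0,1],[0.17,-0.106,0,0,0,0,1],[0.17,-0.106,0,0,0,0,1]]

```text
t: 1.08
eef_pos: [321.0, -429.3, 233.8]
tcp_rot: [3.141, -0.0, 0.232]
ft_force: [0.7, -0.3, -0.3]
opening: 1.002
grip_force: 0.0
```

>>> drive_tool:
  rows:
    - [[0.17,-0.106,0,0,0,0,1],[0.17,-0.106,0,0,0,0,1],[0.17,-0.106,0,0,0,0,1],[0.17,-0.106,0,0,0,0,1],[0.17,-0.106,0,0,0,0,1]]

```text
t: 1.7
eef_pos: [497.4, -251.5, 233.8]
tcp_rot: [3.141, -0.0, 0.232]
ft_force: [-1.0, -0.4, -0.5]
opening: 1.0
grip_force: 0.0
```

>>> drive_tool:
  rows:
    - [[0.17,-0.106,0,0,0,0,1],[0.17,-0.106,0,0,0,0,1],[0,0,0.08,0,0,-0.052,1],[0,0,0.08,0,0,-0.052,1],[0,0,0.08,0,0,-0.052,1]]

```text
t: 2.33
eef_pos: [567.0, -181.4, 173.0]
tcp_rot: [3.141, -0.0, 0.728]
ft_force: [-0.3, -0.7, -0.6]
opening: 0.999
grip_force: 0.0
```

>>> drive_tool:
  rows:
    - [[0,0,0.08,0,0,-0.052,1],[0,0,0,0,0,-0.052,1],[0,0,0,0,0,0,1]]

```text
t: 2.7
eef_pos: [566.9, -181.7, 153.5]
tcp_rot: [-3.141, 0.0, 1.048]
ft_force: [-0.5, -0.3, 0.9]
opening: 1.003
grip_force: 0.0
```

>>> drive_tool:
  rows:
    - [[-0.003,-0.007,0.08,0,0,0,1],[0,0,0.08,0,0,0,1],[0,0,0.06,0,0,0,1],[0,0,0.036,0,0,0,1],[0,0,0,0,0,0,1]]

```text
t: 3.32
eef_pos: [565.0, -181.4, 89.3]
tcp_rot: [-3.141, 0.0, 1.048]
ft_force: [0.8, 0.3, -0.2]
opening: 0.997
grip_force: 0.0
```

```bash
python3 - <<'E'
from h import *
a=[]
for c,(x,y) in(("top",(477,198)),("side",(317,130))):
    p=env.read_camera(c);g=p["color"][y-45:y+45,x-60:x+60];a.append(cv2.resize(g,None,fx=5,fy=5,interpolation=cv2.INTER_CUBIC))
cv2.imwrite("pics/d1.png",cv2.resize(np.hstack(a),(800,300)))
E
```

```text
(no output)
```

View pics/d1.png

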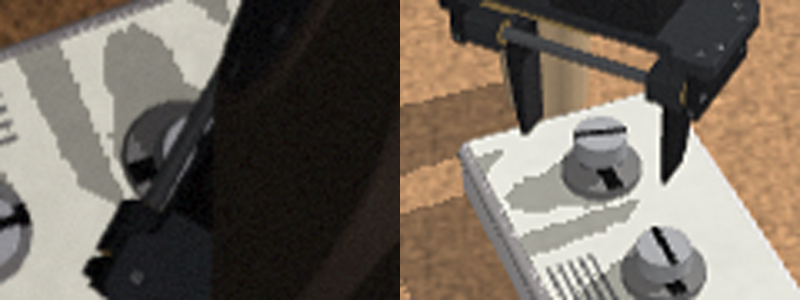

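The open fingers straddle the raised head (side view, head at about (600,135) in the crop). Closing.

>>> drive_tool:
  rows:
    - [[0,0,0.004,0,0,0,0.2],[0,0,0,0,0,0,0.2],[0,0,0,0,0,0,0.2],[0,0,0,0,0,0,0.2],[0,0,0,0,0,0,0.2]]

```text
t: 4.05
eef_pos: [565.0, -181.4, 88.7]
tcp_rot: [3.141, 0.0, 1.049]
ft_force: [0.3, 0.1, -0.5]
opening: 0.531
grip_force: 0.0
```

>>> drive_tool:
  rows:
    - [[0,0,0,0,0,0,0.2],[0,0,0,0,0,0,0.2],[0,0,0,0,0,0,0.2],[0,0,0,0,0,0,0.2]]

```text
t: 4.55
eef_pos: [564.7, -181.2, 88.5]
tcp_rot: [-3.141, 0.0, 1.049]
ft_force: [-2.7, 1.4, 1.8]
opening: 0.35
grip_force: 30.0
```

Head gripped (33 mm, 30 N). Turning 76° clockwise.

>>> drive_tool:
  rows:
    - [[0,0,0,0,0,0.042,0.2],[0,0,0,0,0,0.042,0.2],[0,0,0,0,0,0.042,0.2],[0,0,0,0,0,0.042,0.2],[0,0,0,0,0,0.042,0.2]]

```text
t: 5.18
eef_pos: [564.1, -180.6, 88.5]
tcp_rot: [-3.14, 0.002, 0.385]
ft_force: [-5.2, 5.4, 4.1]
opening: 0.349
grip_force: 30.0
```

>>> drive_tool:
  rows:
    - [[0,0,0,0,0,0.042,0.2],[0,0,0,0,0,0.042,0.2],[0,0,0,0,0,0.042,0.2],[0,0,0,0,0,0.042,0.2],[0,0,0,0,0,0.044,0.2]]

```text
t: 5.8
eef_pos: [564.0, -179.9, 88.2]
tcp_rot: [-3.14, 0.003, -0.282]
ft_force: [-4.1, 11.0, 2.6]
opening: 0.351
grip_force: 30.0
```

```bash
python3 - <<'E'
from h import *
print(env.state()["moment"],env.state()["tcp_rot"])
a=[]
for c,(x,y) in(("top",(477,198)),("side",(317,130))):
    p=env.read_camera(c);g=p["color"][y-45:y+45,x-60:x+60];a.append(cv2.resize(g,None,fx=5,fy=5,interpolation=cv2.INTER_CUBIC))
cv2.imwrite("pics/d2.png",cv2.resize(np.hstack(a),(800,300)))
E
```

```text
[2.041956   0.64822122 0.06209643] [-3.1399796   0.00347567 -0.28160441]
```

View pics/d2.png

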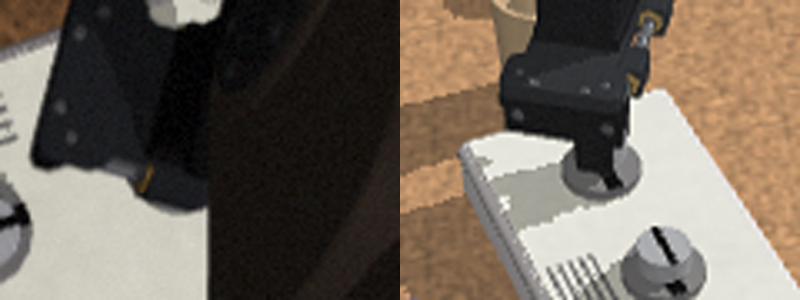

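>>> drive_tool:
  rows:
    - [[-0.005,-0.005,0,0,0,0,0.2],[0,0,0.008,0,0,0,0.2],[0,0,0.006,0,0,0,0.2],[0,0,0,0,0,0,0.2]]

```text
t: 6.4
eef_pos: [563.9, -179.6, 84.9]
tcp_rot: [-3.141, 0.001, -0.277]
ft_force: [-2.7, 4.1, -0.3]
opening: 0.353
grip_force: 30.0
```

>>> drive_tool:
  rows:
    - [[0,0,0.006,0,0,0,0.2],[0,0,0.006,0,0,0,0.2],[0,0,0.006,0,0,0,0.2],[0,0,0,0,0,0,0.2]]

```text
t: 6.9
eef_pos: [564.0, -179.6, 80.6]
tcp_rot: [-3.141, 0.001, -0.277]
ft_force: [-4.0, 5.9, 2.9]
opening: 0.349
grip_force: 30.0
```

Down about 8 mm. Opening, backing off straight up and looking.

>>> drive_tool:
  rows:
    - [[0,0,0,0,0,0,0.8],[0,0,0,0,0,0,0.8],[0,0,0,0,0,0,0.8],[0,0,0,0,0,0,0.8],[0,0,0,0,0,0,0.8]]

```text
t: 7.52
eef_pos: [564.2, -179.9, 80.6]
tcp_rot: [3.141, -0.0, -0.277]
ft_force: [-0.3, -0.7, 0.7]
opening: 0.785
grip_force: 0.0
```

>>> drive_tool:
  rows:
    - [[0,0,-0.04,0,0,0,0.8],[0,0,-0.1,0,0,0,0.8],[0,0,-0.15,0,0,0,0.8],[0,0,-0.1,0,0,0,0.8],[0,0,0,0,0,0,0.8]]

```text
t: 8.15
eef_pos: [564.8, -180.1, 180.3]
tcp_rot: [3.141, -0.004, -0.277]
ft_force: [0.3, 0.0, 0.3]
opening: 0.799
grip_force: 0.0
```

```bash
python3 - <<'E'
from h import *
p=env.read_camera("side")
for n in("open_stud","fast_stud_1"):
    for r in env.place_of(n,p)[:3]:
        P=w(p,r["at"]);print(n,round(r["score"],2),P.round(1),px(p,P).round(1))
cv2.imwrite("pics/d3.png",cv2.resize(p["color"][100:220,270:420],None,fx=5,fy=5,interpolation=cv2.INTER_CUBIC))
E
```

```text
open_stud 0.55 [ 566.9 -178.7   79.4] [316.2 127. ]
fast_stud_1 0.66 [495.7   9.4  76.4] [357.7 193.9]
fast_stud_1 0.65 [531.9 -85.6  84.3] [335.4 155.8]
```

View pics/d3.png

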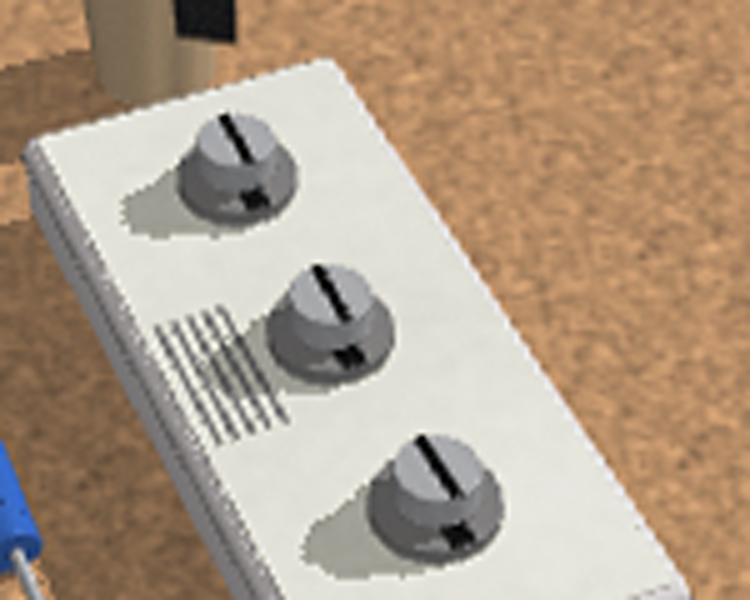

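The slot lies along the case and the head looks as low as the other two (top stud at (235,140) in the crop). I'll confirm it is fully home with a light press from above using closed fingers.

>>> drive_tool:
  rows:
    - [[0,0,0,0,0,0,0],[0,0,0,0,0,0,0],[0,0,0,0,0,0,0],[0,0,0.1,0,0,0,0],[0,0,0.1,0,0,0,0]]

```text
t: 8.93
eef_pos: [564.2, -179.9, 127.6]
tcp_rot: [3.141, -0.001, -0.277]
ft_force: [-0.3, -0.3, -0.4]
opening: 0.333
grip_force: 0.0
```

>>> drive_tool:
  rows:
    - [[0,0,0.05,0,0,0,0],[0,0,0.04,0,0,0,0],[0,0,0.02,0,0,0,0],[0,0,0.012,0,0,0,0],[0,0,0,0,0,0,0]]

```text
t: 9.55
eef_pos: [564.3, -179.9, 97.8]
tcp_rot: [3.141, -0.0, -0.277]
ft_force: [-0.9, 0.8, -1.0]
opening: 0.002
grip_force: 0.0
```

Tip at 78.8 mm with no contact, so the head is at least 6 mm down. Pressing on in small steps.

>>> drive_tool:
  rows:
    - [[0,0,0.005,0,0,0,0],[0,0,0,0,0,0,0]]

```text
t: 9.8
eef_pos: [564.2, -179.9, 96.5]
tcp_rot: [3.141, -0.0, -0.277]
ft_force: [0.3, 0.4, 0.8]
opening: 0.004
grip_force: 0.0
```

>>> drive_tool:
  rows:
    - [[0,0,0.004,0,0,0,0],[0,0,0,0,0,0,0]]

```text
t: 10.05
eef_pos: [564.3, -179.9, 96.2]
tcp_rot: [3.141, -0.001, -0.277]
ft_force: [-2.0, 0.8, 8.2]
opening: 0.006
grip_force: 4.0
```

Contact at 77 mm with 8 N and no give, so the stud is home. Retreating.

>>> drive_tool:
  rows:
    - [[0,0,-0.04,0,0,0,0],[0,0,-0.1,0,0,0,0],[0,0,-0.15,0,0,0,0],[0,0,-0.1,0,0,0,0],[0,0,0,0,0,0,0]]

```text
t: 10.68
eef_pos: [564.8, -180.1, 194.9]
tcp_rot: [3.141, -0.004, -0.277]
ft_force: [0.3, 0.3, -0.3]
opening: 0.0
grip_force: 0.0
```

```bash
python3 - <<'E'
from h import *
p=env.read_camera("side")
cv2.imwrite("pics/d4.png",cv2.resize(p["color"][100:220,270:420],None,fx=5,fy=5,interpolation=cv2.INTER_CUBIC))
E
```

```text
(no output)
```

View pics/d4.png

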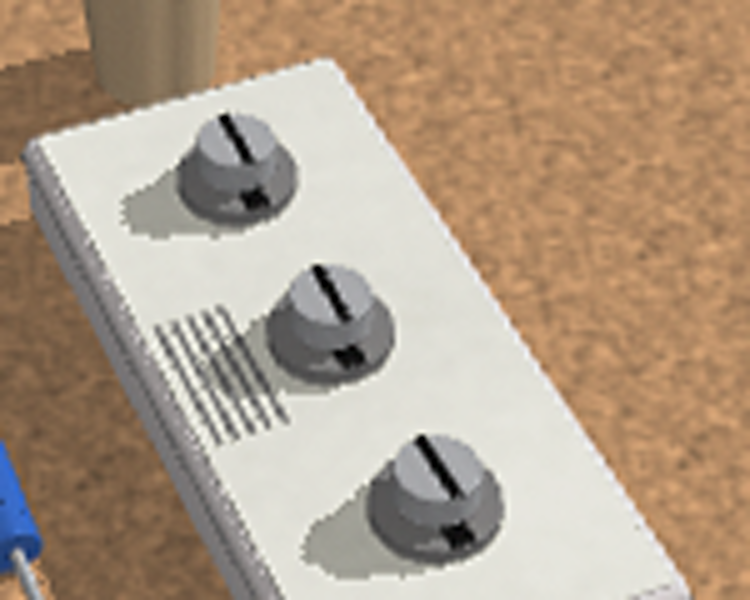

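All three slots are in line and all three heads sit at the same height; the gripper is clear.

```bash
python3 -c "
from cell import env
print(env.job_done())"
```

```text
the job is handed in; nothing more can be done
None
```

The open stud was turned about 76° clockwise so its slot lies along the case, then pressed home (head top at 77 mm, no give at 8 N) and released; the other two studs were left alone, and the job was handed in at about 11 s.

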